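Line up the vials and hold the flask down in the sprung ring

TASK

Get the filling place ready: stand the two vials from the front of the desk on the low vial shelf with the vial that is already there, so that the three stand upright in one straight row along the middle of its board with no gap wider than a vial, and let go of them. Then take the round flask by its neck, set it upright in the sprung ring of the cradle and press it straight down about 2 cm against the springs, touching only the flask; finish while still holding it pressed down there. Leave the stoppers, beaker, bottle and loose cap where they are.

Things in the scene. Friction and masses are not known exactly. Their poses are not given: they have to be found in the camera images.
- vial_shelf: low fixed aluminium shelf: one board 64 mm deep (its x) by 210 mm long (its y), on two feet, top of the board 40 mm above the desk; origin under its centre at desk level; the row runs along its y axis at its x = 0
- vial_a_center (a point): glass screw-cap vial, 28 mm across, 58 mm tall, 30 g, stands loose at the front of the desk; the point is its centre, 29 mm above its foot; z is its upright axis
- vial_b_center (a point): glass screw-cap vial, 28 mm across, 58 mm tall, 30 g, stands loose at the front of the desk; the point is its centre, 29 mm above its foot; z is its upright axis
- vial_c_center (a point): glass screw-cap vial, 28 mm across, 58 mm tall, 30 g, already stands loose on the vial shelf's board, near its middle line; the point is its centre, 29 mm above its foot; z is its upright axis
- flask_neck (a point): middle of the neck of the round flask (stands upright on the desk; white, round bulb 72 mm across with a small flat bottom, straight neck 28 mm across between 71 and 109 mm above its bottom, rim 33 mm across, 118 mm tall, 150 g); the point is on its axis, 89 mm above its bottom; z is its upright axis
- flask_bulb (a point): centre of the same flask's round bulb, 33 mm above its bottom, on its axis; bulb radius 36 mm
- cradle: fixed flask cradle: round grey base 116 mm across and 12 mm thick with two upright guide posts, 85 mm high and 50 mm either side of the centre along its y axis, that carry the sprung ring between them; origin at the centre of the base's underside
- ring_seat (a point): centre of the sprung ring's upper edge, 70 mm above the desk when up; steel ring 79 mm across outside, hole 62 mm across, 12 mm high. The seated flask's bulb centre stands 18 mm above this point (bottom of the flask 15 mm below it)
- cradle_ring (a joint): how far the ring is pressed down (m): 0 up, 0.030 at its stop. Springs push it up with about 4 N at 0 and 11 N at 0.020; the flask's weight alone does not press it down
- stopper_near: bystander: red-brown rubber stopper, 22 mm across, 20 mm tall; origin at the centre of its underside
- stopper_far: bystander: another such rubber stopper; origin at the centre of its underside
- cap: bystander: loose white bottle cap lying upside down, 32 mm across, 14 mm high; origin at the centre of its underside
- bottle: bystander: small polyethylene bottle, 48 mm across, 124 mm tall; origin at the centre of its underside
- beaker: bystander: clear plastic beaker, about 105 mm across, 120 mm tall; origin at the centre of its underside

How it is judged (in metres and radians):
On the way, in this order (a step that is already met when the one before it is completed fails the run):
1. the three vials stand upright in a straight row on the shelf, none held (x of vial_a_center in the frame of vial_shelf between -0.013 and 0.013 m and z of vial_a_center in the frame of vial_shelf between 0.064 and 0.075 m and angle between each of vial_a_center, vial_b_center, vial_c_center's own z axis and vertical below 0.12 rad and x of vial_b_center in the frame of vial_shelf between -0.013 and 0.013 m and z of vial_b_center in the frame of vial_shelf between 0.064 and 0.075 m and x of vial_c_center in the frame of vial_shelf between -0.013 and 0.013 m and z of vial_c_center in the frame of vial_shelf between 0.064 and 0.075 m and ((horizontal distance between vial_a_center and vial_b_center below 0.06 m and horizontal distance between vial_a_center and vial_c_center below 0.06 m) or (horizontal distance between vial_b_center and vial_c_center below 0.06 m and horizontal distance between vial_b_center and vial_a_center below 0.06 m) or (horizontal distance between vial_c_center and vial_a_center below 0.06 m and horizontal distance between vial_c_center and vial_b_center below 0.06 m)) and contact force between the fingers and vial_a below 0.1 N and contact force between the fingers and vial_b below 0.1 N and contact force between the fingers and vial_c below 0.1 N), for 0.3 s.
2. the flask sits upright in the ring and is pressed down about 2 cm (value of joint cradle_ring between 0.014 and 0.026 m and horizontal distance between flask_bulb and ring_seat below 0.005 m and angle between flask_bulb's own z axis and vertical below 0.12 rad and contact force between flask and cradle above 5 N and contact force between the fingers and flask above 2 N and contact force between the fingers and cradle below 0.5 N), for 0.3 s.
At the end, for the whole second after the job is handed in: Vials upright on the shelf, within 13 mm of the board's middle line, neighbours at most 60 mm apart centre to centre. Flask upright (0.12 rad), within 5 mm of the ring's centre, ring at rest 14 to 26 mm down, fingers on the flask (over 2 N; over 5 N of flask on ring), not on the cradle (all of step 2 and x of vial_a_center in the frame of vial_shelf between -0.013 and 0.013 m and z of vial_a_center in the frame of vial_shelf between 0.064 and 0.075 m and angle between each of vial_a_center, vial_b_center, vial_c_center's own z axis and vertical below 0.12 rad and x of vial_b_center in the frame of vial_shelf between -0.013 and 0.013 m and z of vial_b_center in the frame of vial_shelf between 0.064 and 0.075 m and x of vial_c_center in the frame of vial_shelf between -0.013 and 0.013 m and z of vial_c_center in the frame of vial_shelf between 0.064 and 0.075 m and ((horizontal distance between vial_a_center and vial_b_center below 0.06 m and horizontal distance between vial_a_center and vial_c_center below 0.06 m) or (horizontal distance between vial_b_center and vial_c_center below 0.06 m and horizontal distance between vial_b_center and vial_a_center below 0.06 m) or (horizontal distance between vial_c_center and vial_a_center below 0.06 m and horizontal distance between vial_c_center and vial_b_center below 0.06 m)) and velocity of joint cradle_ring between -0.01 and 0.01 m/s); the arm keeps its last pose, push and grip.
It fails at once if a bystander is shifted by more than 25 mm (distance of any of stopper_near, stopper_far, cap, bottle, beaker from where it was at the start of the episode above 0.025 m).
It fails at once if the gripper pushes on the cradle or its ring (contact force between the fingers and cradle above 4 N).
It also fails if it takes over 64 s, if anything falls off the work surface, if the arm or the gripper's body presses on something with over 40 N, if the wrist force passes 120 N, or if a joint passes its speed limit or range.

ROBOT

A 6-joint arm with a two-finger parallel gripper is mounted at the origin on a cart in front of the work surface, level with it; the furniture and walls round the work are solid. World frame = base frame: x ahead of the robot, y to its left, z up, the work surface at z = 0. Lengths are in mm, angles in rad, forces in N, time in s.
With the tool pointing down it reaches from about 350 to 775 mm from the base axis. Payload 7.3 kg.
Tool frame: the origin (TCP) lies midway between the tips of the shut fingers; the grasp point (between the pads) lies 19 mm behind it; z points along the fingers, y is the line along which they close (so a half turn about z gives the same grasp; the last joint's range is limited). The gripper opens to 92 mm and grips with 3 to 60 N. Pads are 19 mm wide; open, the fingers measure 130 mm over their backs; the gripper's body (75 mm by 190 mm) begins 47 mm behind the grasp point.
Start: joints at [-1.426, 0.342, 1.524, -0, 1.275, -0.146], TCP at [150.55, -502.971, 226.741] pointing down, gripper open.
Joint ranges: [-2.53, 2.53], [-0.77, 2.02], [0.04, 2.7], [-1, 4.14], [0.28, 2.66], [-3.11, 3.11]. Speed limits (rad/s): [2.57, 2.57, 3.14, 3.14, 3.14, 3.14].

INTERFACE

Orientations are given as [roll, pitch, yaw] about the fixed x, y, z axes, in that order (R = Rz(yaw) Ry(pitch) Rx(roll)).
In Python, from plant import bot gives the robot as it stands.
- The arm moves only by the tool jog_arm, never from a script. Its arguments are lists of equal length, an entry for each row: "dp": the shift along the tool's x, y, z in m, a list of three; "twist": the turn about the tool's z in degrees. A call has 1 to 10 rows; each row shifts and turns the commanded pose from where the row before left it, along the tool's axes as they then stand; what a row does not reach is not made up. A row lasts 1/8 s, in which the tool goes at most 62.5 mm and 10.7 degrees, less where a joint would pass 70% of its speed; a pose out of reach is approached as far as the arm can. A call is refused whole if a number of a shift passes 0.0625 or a number of a turn 10.7, either way. A call with a gripper value outside its range is refused whole. "jaw" is the finger opening in m, from 0 to 0.0918, set as the call begins (left out, the last holds). The fingers move at their own pace and stop on an object; the grip force is fixed at half the most. Time passes only in rows, so rows that do not move let the fingers close. It gives the time, the measured TCP pose, the force, the opening and the grip force at its end, in the units of the state.
- bot.get_obs(): the state, without advancing time (a new reading comes with each control period).
- bot.capture(name): name is "scene" or "top" or "wrist"; returns the picture (420x560x3 uint8, blue, green, red); there is no depth.
- bot.camera_params(name): a dict with "fx", "fy", "cx", "cy" (pixels), "k1" (the pictures are not rectified: a ray, as slopes to the right and down, at radius r is drawn at 1 + k1 r^2 times it, then the intrinsics apply), "R" (3x3) and "t" (3): a world point X has camera coordinates R X + t. Camera axes: x right, y down, z forward; pixel columns grow to the right and rows downward; lengths in mm; the calibration is good to about 2 mm. A picture is of the moment at which its call begins: read the wrist's pose just before it. camera_params takes no time and is no camera call; for the wrist camera it gives the pose at the moment of the call.
- bot.close_job(): hands the job in; it is judged then, once.
Trained networks look in the newest picture that a camera, given by its name, has taken for a name from the list of things; names that differ only in an ending like _2 or _b are one class to them, and where a whole thing is asked for, a point or a joint stands for the part that bears it (a point fixed in the world has none). Each returns a list of dicts, best first, with "confidence" (0 to 1); they miss things now and then, are a little off and sometimes report something else, mostly with a low value. They report only what shows in the picture. A call takes as long as a camera call.
- bot.find_in(camera, label): "bbox" ([centre column, centre row, width, height] in pixels, round what is visible of it).
- bot.masks_of(camera, label): "pixels" (420x560 bool, what is visible of it) and "bbox" ([centre column, centre row, width, height] in pixels, round what is visible of it).
The state is a dict: "time": time; "joint_positions": joint angles; "dq": joint speeds; "tau": joint torques, N m; "tool_pos": TCP position; "tcp_rot": TCP orientation; "contact_force": force on the tool from outside, world axes, zero at the start; "moment": the same for the moment, N m; "grip_width": finger opening in mm; "finger_force": force on a finger pad.
Only numpy, scipy, OpenCV 4.12 (cv2) and the standard library are available. Lean on these libraries where they do the work, as an engineer would, in place of code of your own. Each camera call takes 0.05 s, during which the arm holds its last target. There are 200 camera calls.

## Working session

There is one attempt and no reset: what is moved stays moved. The work goes in short steps, Python scripts to look and compute and a tool call to move; the robot and the scene stay as the last step left them, time stands still between calls to the robot, and variables do not carry over. Pictures are saved under pics/ and viewed, at most 13 in all, crops included, and the job is handed in when it is done.

Besides the shell and the picture viewer there is one more tool, called by a JSON object that holds its "name" and its "arguments". jog_arm: Moves the arm, as the interface text tells. Its arguments: {"type":"object","properties":{"dp":{"type":"array"},"twist":{"type":"array"},"jaw":{"type":"number"}},"required":["dp","twist"]}

```bash
ls; mkdir -p pics; cat > h.py <<'E'
import numpy as np, cv2
from plant import bot
def ray(cam,u,v,P=None):
    P=P or bot.camera_params(cam)
    x,y=(u-P["cx"])/P["fx"],(v-P["cy"])/P["fy"]
    r=np.hypot(x,y); s=r
    for _ in range(20): s=r/(1+P["k1"]*s*s)
    f=s/r if r>0 else 1
    R=np.array(P["R"]);t=np.array(P["t"]).ravel()
    d=R.T@np.array([x*f,y*f,1]); return -R.T@t,d/np.linalg.norm(d)
def atz(cam,u,v,z,P=None):
    o,d=ray(cam,u,v,P); return o+d*(z-o[2])/d[2]
def proj(cam,X,P=None):
    P=P or bot.camera_params(cam)
    c=np.array(P["R"])@np.array(X,float)+np.array(P["t"]).ravel()
    x,y=c[0]/c[2],c[1]/c[2]; k=1+P["k1"]*(x*x+y*y)
    return np.array([P["cx"]+P["fx"]*x*k,P["cy"]+P["fy"]*y*k])
E
python3 - <<'E'
from h import *
ims=[]
for c in ["scene","top"]:
    im=bot.capture(c); cv2.imwrite(f"pics/{c}0.png",im)
    P=bot.camera_params(c); print(c,[round(float(P[k]),3) for k in("fx","fy","cx","cy","k1")],(-np.array(P["R"]).T@np.array(P["t"]).ravel()).round())
    for l in ["vial_shelf","vial_a_center","flask_neck","cradle","ring_seat","stopper_near","cap","bottle","beaker"]:
        print(l,[(round(float(d["confidence"]),2),np.round(d["bbox"]).astype(int).tolist()) for d in bot.find_in(c,l)])
print(bot.get_obs())
E
```

```text
pics
scene [384.523, 384.523, 273.634, 209.05, 0.007] [-36. 533. 786.]
vial_shelf [(0.88, [296, 210, 63, 43]), (0.33, [166, 313, 45, 62])]
vial_a_center [(0.48, [296, 254, 5, 25])]
flask_neck [(0.71, [224, 268, 32, 40])]
cradle [(0.75, [165, 314, 50, 60]), (0.22, [230, 322, 14, 16])]
ring_seat [(0.94, [162, 312, 39, 48])]
stopper_near [(0.5, [249, 246, 7, 8])]
cap [(0.43, [229, 323, 15, 17]), (0.17, [162, 316, 41, 54])]
bottle [(0.73, [241, 196, 18, 38]), (0.64, [360, 196, 5, 8])]
beaker [(0.4, [291, 199, 9, 16])]
top [424.788, 424.788, 280.893, 205.0, 0.035] [ 480.  -31. 1252.]
vial_shelf [(0.95, [322, 204, 73, 30])]
vial_a_center [(0.41, [268, 257, 7, 8])]
flask_neck [(0.9, [204, 228, 24, 26])]
cradle [(0.96, [143, 227, 44, 41])]
ring_seat [(0.84, [140, 226, 37, 27]), (0.28, [145, 228, 46, 40])]
stopper_near [(0.58, [250, 211, 10, 9])]
cap [(0.65, [180, 262, 10, 12])]
bottle [(0.66, [283, 162, 18, 21]), (0.21, [249, 210, 5, 8])]
beaker [(0.54, [422, 212, 23, 20])]
{'time': 1.0, 'joint_positions': array([-1.42598998e+00,  3.41979949e-01,  1.52404566e+00, -3.36696913e-05,
        1.27539370e+00, -1.46005533e-01]), 'dq': array([-0.00134873, -0.00087265,  0.0010989 , -0.00144262,  0.00065332,
        0.00104482]), 'tau': array([-2.23831041e-03, -4.31138670e+01, -2.44479793e+01,  7.16871279e-02,
        4.85197292e-02, -3.82391624e-05]), 'tool_pos': array([ 150.54846277, -502.99820394,  226.76992627]), 'tcp_rot': array([3.14142584e+00, 5.70895313e-05, 2.90821678e-01]), 'contact_force': array([ 0.08138072, -0.47102449, -0.52759923]), 'moment': array([-0.00450591,  0.05065662,  0.01707382]), 'finger_force': 0.0, 'grip_width': 91.60489918972527}
```

View pics/scene0.png

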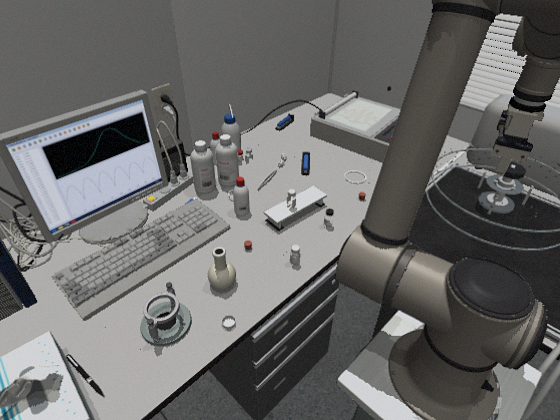

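View pics/top0.png

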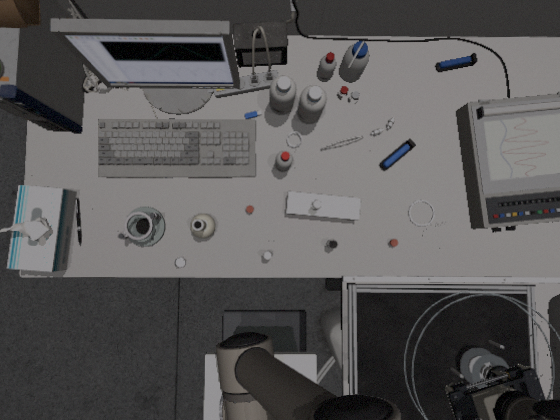

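The top view shows vials at about (267,256) with a white cap and (332,244) with a dark cap. The shelf is at (322,205) with vial c at (316,204), the flask at (203,226) and the cradle at (143,226). The stoppers are at (250,210) and (393,243), the cap at (181,263) and the clear beaker at (422,212).

```bash
python3 - <<'E'
from h import *
P=bot.camera_params("top")
print(np.array(P["R"]).round(3))
for n,u,v,z in [("vial1",267,256,58),("vial2",332,244,58),("vialc",316,204,98),("stopN",250,210,20),("stopF",393,243,20),("cap",181,263,14),("flaskbulb",203,226,33),("beak",422,212,0),("bottle",285,158,124),("keyb corner",256,178,10),("deskfront",250,276,0)]:
    print(n,atz("top",u,v,z,P).round())
im=bot.capture("top")
for l,z in [("vial_shelf",40),("cradle",12),("ring_seat",70),("flask_neck",33)]:
    m=bot.masks_of("top",l)[0]["pixels"].astype(np.uint8)
    c,s,a=cv2.minAreaRect(cv2.findNonZero(m)); b=cv2.boxPoints((c,s,a))
    print(l,np.round(c,1),np.round(s,1),round(a,1),atz("top",*c,z,P).round(1)); print([atz("top",*q,z,P).round()[:2].tolist() for q in b])
for k,(a,b,c,d) in {"A":(100,180,360,290)}.items():
    cv2.imwrite("pics/topcrop.png",cv2.resize(im[b:d,a:c],None,fx=3,fy=3,interpolation=cv2.INTER_CUBIC))
E
```

```text
[[ 0.004 -1.     0.021]
 [-0.997 -0.006 -0.078]
 [ 0.078 -0.021 -0.997]]
vial1 [430. -17.  58.]
vial2 [ 464. -199.   58.]
vialc [ 573. -151.   98.]
stopN [561.  33.  20.]
stopF [ 468. -382.   20.]
cap [408. 230.  14.]
flaskbulb [514. 166.  33.]
beak [ 559. -475.    0.]
bottle [695. -65. 124.]
keyb corner [656.  17.  10.]
deskfront [370.  32.   0.]
vial_shelf [322.8 205.6] [74.8 25.8] 5.4 [ 573.5 -176.    40. ]
[[546.0, -66.0], [620.0, -73.0], [601.0, -287.0], [527.0, -279.0]]
cradle [144.4 226.6] [41.4 40.1] 21.0 [511.9 337.2  12. ]
[[479.0, 411.0], [587.0, 374.0], [545.0, 262.0], [437.0, 300.0]]
ring_seat [140.1 226.1] [32.8 29.1] 9.0 [511.9 331.7  70. ]
[[479.0, 381.0], [558.0, 371.0], [545.0, 282.0], [466.0, 293.0]]
flask_neck [202. 226.] [24. 24.] 90.0 [513.8 168.7  33. ]
[[548.0, 203.0], [548.0, 135.0], [480.0, 134.0], [480.0, 202.0]]
```

View pics/topcrop.png

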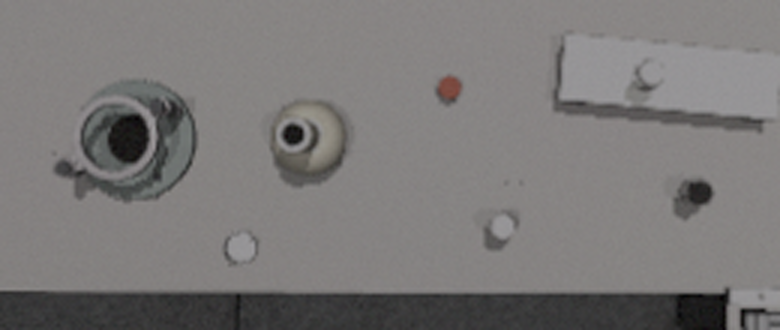

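The crop shows the cradle ring centred near crop (118,138) with posts at (65,168) and (172,108). The two loose vials, the stopper and the cap are all clearly separate. Next I move over the shelf area for close wrist views.

{"name": "jog_arm", "arguments": {"dp": [[0,0,0],[0,0,0],[0,0,0],[0,0,0],[0,0,0],[0,0,0],[0,0,0]], "twist": [-9.75,-9.75,-9.75,-9.75,-9.75,-9.75,-9.75]}}

```text
time: 2.12
tool_pos: [150.6, -503.0, 226.7]
tcp_rot: [3.142, 0.0, 1.488]
contact_force: [-0.1, -0.4, 0.2]
grip_width: 91.7
finger_force: 0.0
```

{"name": "jog_arm", "arguments": {"dp": [[0.04,0.0275,-0.006],[0.04,0.0275,-0.006],[0.04,0.0275,-0.006],[0.04,0.0275,-0.006],[0.04,0.0275,-0.006],[0.04,0.0275,-0.006],[0.04,0.0275,-0.006],[0.04,0.0275,-0.006],[0.04,0.0275,-0.006],[0.04,0.0275,-0.006]], "twist": [0,0,0,0,0,0,0,0,0,0]}}

```text
time: 3.38
tool_pos: [460.8, -127.6, 287.1]
tcp_rot: [3.141, 0.0, 1.482]
contact_force: [-0.1, -0.3, 0.5]
grip_width: 91.8
finger_force: 0.0
```

```bash
python3 - <<'E'
from h import *
P=bot.camera_params("wrist"); im=bot.capture("wrist"); cv2.imwrite("pics/w1.png",im)
R=np.array(P["R"]);o=bot.get_obs();print(o["tool_pos"],o["tcp_rot"],(-R.T@np.array(P["t"]).ravel()).round(),R.round(2).tolist(),P["fx"])
for n,X in [("v1",(430,-17,58)),("v2",(464,-199,58)),("vc",(573,-151,98)),("shelf",(573,-176,40))]: print(n,proj("wrist",X,P).round())
for l in ["vial_a_center","vial_shelf"]:
    print(l,[(round(float(d["confidence"]),2),np.round(d["bbox"]).astype(int).tolist()) for d in bot.find_in("wrist",l)])
E
```

```text
[ 463.76447811 -123.73810303  287.7375017 ] [ 3.13802415e+00 -2.48079297e-03  1.48463913e+00] [467. -52. 446.] [[1.0, -0.09, 0.0], [-0.08, -0.96, 0.28], [-0.02, -0.28, -0.96]] 302.65549935120947
v1 [244.  96.]
v2 [284. 234.]
vc [372. 201.]
shelf [360. 208.]
vial_a_center [(0.8, [246, 99, 19, 27])]
vial_shelf [(0.73, [360, 204, 58, 143])]
```

View pics/w1.png

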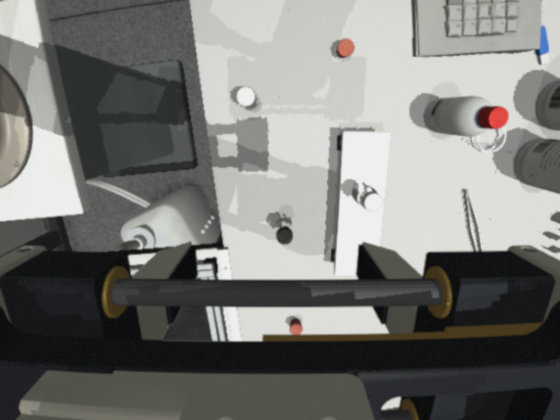

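The wrist view shows the white-cap vial at (246,97), the dark-cap vial at (285,235), vial c at (371,200) and the shelf top from (345,133) to (389,133), running down to row 275. I'll measure these precisely.

```bash
python3 - <<'E'
from h import *
P=bot.camera_params("wrist"); im=bot.capture("wrist"); print(bot.get_obs()["tool_pos"])
ms=bot.masks_of("wrist","vial_shelf")
g=cv2.cvtColor(im,cv2.COLOR_BGR2GRAY)
# shelf edges per row
L=[];Rr=[]
for v in list(range(140,180,3))+list(range(222,238,3)):
    row=g[v].astype(int); d=np.abs(np.diff(row)); 
    l=[u for u in range(335,350) if row[u+1]-row[u-1]>25]
    r=[u for u in range(380,396) if row[u-1]-row[u+1]>12]
    print(v,l,r,row[330:350:3],row[380:396:3])
print([ (round(m["confidence"],2),cv2.minAreaRect(cv2.findNonZero(m["pixels"].astype(np.uint8)))) for m in ms])
for m in bot.masks_of("wrist","vial_a_center"):
    print("vial",m["confidence"],np.round(m["bbox"]))
for n,(u,v),z in [("v1",(246,97),58),("v2",(285,235),58),("vc",(371,200),98)]:
    print(n,atz("wrist",u,v,z,P).round(1))
z=[cv2.resize(im[b:b+60,a:a+60],(260,260),interpolation=cv2.INTER_CUBIC) for a,b in [(215,70),(255,200),(340,165)]]
cv2.imwrite("pics/w2.png",np.hstack(z))
E
```

```text
[ 460.00594738 -128.45986794  286.54754953]
140 [340, 341, 342, 343, 344] [390] [160 141 118  27 144 239 239] [239 239 239 237 221 222]
143 [340, 341, 342, 343] [] [159 143 118  39 158 239 239] [239 239 239 234 223 222]
146 [340, 341, 342, 343] [389] [160 142 117  24 170 239 239] [239 239 238 231 221 222]
149 [340, 341, 342, 343] [389] [142 142 118  26 178 239 239] [239 240 239 232 221 222]
152 [341, 342, 343] [388] [143 141 139  98 187 239 239] [239 239 239 225 222 222]
155 [340, 341, 342, 343] [388, 389] [143 142 139  98 201 239 239] [239 238 239 222 222 222]
158 [340, 341, 342] [388] [156 143 140  98 215 239 239] [239 239 238 224 222 222]
161 [340, 341, 342] [387, 388] [142 142 141  97 214 239 239] [238 239 239 222 221 221]
164 [340, 341, 342] [387, 388] [142 143 137  97 229 239 239] [239 239 238 220 222 221]
167 [340, 341, 342] [387] [142 141 131  96 231 239 239] [239 239 238 222 222 222]
170 [339, 340, 341, 342] [387] [118 132 129 100 233 239 239] [239 239 238 221 221 222]
173 [339, 340, 341, 342] [386, 387] [115 114 112 102 235 239 239] [239 239 236 222 222 222]
176 [339, 340, 
[... 291 characters left out ...]
 94 235 239 240 240] [239 223 223 222 223 223]
228 [336, 337, 338] [380, 381] [114 101  96 236 239 239 239] [237 223 222 221 222 222]
231 [336, 337, 338] [381] [114 102 105 238 239 239 239] [236 222 221 221 223 223]
234 [336, 337, 338] [] [115 106 123 239 240 239 239] [234 222 222 222 222 222]
237 [335, 336, 337, 338] [380] [122 115 142 239 239 239 239] [229 221 221 222 222 222]
[(0.84, ((359.6351318359375, 203.68917846679688), (52.03174591064453, 144.98448181152344), 3.1221303939819336)), (0.61, ((345.0000305175781, 48.000003814697266), (16.970561981201172, 19.798988342285156), 45.0))]
vial 0.61 [248.  98.  14.  20.]
v1 [432.3 -18.1  58. ]
v2 [ 465.7 -199.9   58. ]
vc [ 571.4 -149.1   98. ]
```

View pics/w2.png

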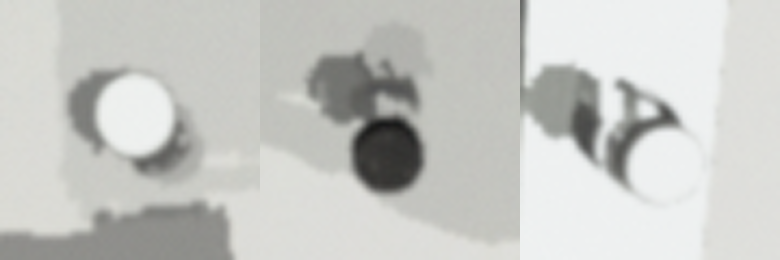

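The crops show cap centres at full-image (246.2,96.5), (284.3,235.8) and (373.5,202.6).

```bash
python3 - <<'E'
from h import *
P=bot.camera_params("wrist"); o=bot.get_obs();print(o["tool_pos"],o["tcp_rot"])
for n,(u,v),z in [("v1",(246.2,96.5),58),("v2",(284.3,235.8),58),("vc",(373.5,202.6),98)]:
    print(n,atz("wrist",u,v,z,P).round(1))
A=lambda u,v:atz("wrist",u,v,40,P)[:2]
l=[A(343.5,145),A(342.2,158),A(341,173),A(338,225),A(337.2,234)]; r=[A(389.8,143),A(388.5,155),A(386.8,173),A(381.8,222),A(380.5,234)]
pl=np.polyfit([q[1] for q in l],[q[0] for q in l],1);pr=np.polyfit([q[1] for q in r],[q[0] for q in r],1)
print(pl,pr,"yaw",-np.arctan((pl[0]+pr[0])/2))
mid=(pl+pr)/2; print("mid x at y -66,-149,-176:",np.polyval(mid,[-66,-149,-176]),"width",np.polyval(pr-pl,-149))
for u,v in [(345,133),(389,133)]: print(A(u,v).round(1))
E
```

```text
[ 459.34589517 -129.55687385  286.49752944] [-3.14091663e+00  3.09293200e-04  1.48138335e+00]
v1 [431.4 -19.6  58. ]
v2 [ 462.6 -203.    58. ]
vc [ 572.5 -155.    98. ]
[9.76327439e-02 5.59061508e+02] [9.23034504e-02 6.20916091e+02] yaw -0.09468412840118053
mid x at y -66,-149,-176: [583.72090502 575.83855295 573.27441433] width 62.648648131686976
[553.3 -74.3]
[611.4 -78.9]
```

{"name": "jog_arm", "arguments": {"dp": [[-0.036,0.005,0],[-0.036,0.005,0],[0,0,0.04],[0,0,0.04],[0,0,0.04],[0,0,0.04],[0,0,0.04],[0,0,0.036],[0,0,0.02],[0,0,0.015]], "twist": [0,0,5,5,5,5,5,0,0,0]}}

```text
time: 4.92
tool_pos: [462.6, -202.6, 14.8]
tcp_rot: [-3.141, 0.0, 1.044]
contact_force: [-0.4, -0.3, 1.1]
grip_width: 91.7
finger_force: 0.0
```

{"name": "jog_arm", "arguments": {"dp": [[0,0,0],[0,0,0],[0,0,0],[0,0,0],[0,0,0],[0,0,0]], "twist": [0,0,0,0,0,0], "jaw": 0.01}}

```text
time: 5.68
tool_pos: [463.6, -201.5, 15.8]
tcp_rot: [3.141, 0.0, 1.046]
contact_force: [-1.1, -0.1, 0.2]
grip_width: 36.5
finger_force: 0.0
```

{"name": "jog_arm", "arguments": {"dp": [[0,0,0],[0,0,0],[0,0,0],[0,0,0]], "twist": [0,0,0,0]}}

```text
time: 6.18
tool_pos: [463.6, -201.6, 15.7]
tcp_rot: [3.141, 0.0, 1.046]
contact_force: [-0.3, -0.2, 0.4]
grip_width: 26.6
finger_force: 30.0
```

{"name": "jog_arm", "arguments": {"dp": [[0,0,-0.02],[0,0,-0.035],[0,0,-0.035],[0,0,-0.02],[0,0,-0.02],[0.0042,0.0358,0],[0.0042,0.0358,0],[0.0042,0.0358,0],[0,0,0],[0,0,0]], "twist": [-5,-5,-5,-5,-5,0,0,0,0,0]}}

```text
time: 7.42
tool_pos: [570.7, -198.3, 145.1]
tcp_rot: [-3.14, -0.0, 1.482]
contact_force: [-0.3, 0.2, -2.0]
grip_width: 26.9
finger_force: 30.0
```

```bash
python3 - <<'E'
from h import *
P=bot.camera_params("wrist"); im=bot.capture("wrist"); cv2.imwrite("pics/w3.png",im)
o=bot.get_obs();print(o["tool_pos"],o["tcp_rot"],o["grip_width"])
A=lambda u,v:atz("wrist",u,v,40,P)[:2]
g=cv2.cvtColor(im,cv2.COLOR_BGR2GRAY).astype(int)
def x0(y): return 589.99+.095*y
for y in (-90,-110,-155):
  for s in (-32,0,32): print(y,s,proj("wrist",(x0(y)+s,y-.095*s,40),P).round(1))
E
```

```text
[ 570.58380379 -198.39447472  145.4045572 ] [-3.14022129e+00 -2.63571440e-04  1.48185819e+00] 27.023461655265905
-90 -32 [239.7  81.5]
-90 0 [279.   81.7]
-90 32 [318.3  82.1]
-110 -32 [240.2 107. ]
-110 0 [278.8 107.2]
-110 32 [317.4 107.6]
-155 -32 [241.4 161.3]
-155 0 [278.4 161.5]
-155 32 [315.3 161.8]
```

View pics/w3.png

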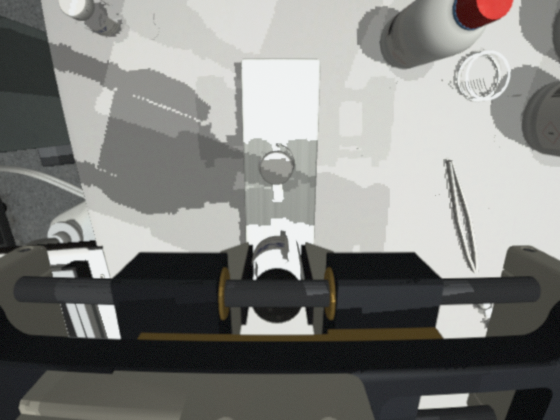

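The held vial (dark cap, around (278,295)) hangs straight and in line with the board, whose edges lie at columns 243 and 318. Vial c is at (277,165), clear of the fingers. Now I lower it.

{"name": "jog_arm", "arguments": {"dp": [[0,0.001,0.03],[0,0,0.03],[0,0,0.018],[0,0,0.008],[0,0,0.003],[0,0,0],[0,0,0]], "twist": [0,0,0,0,0,0,0]}}

```text
time: 8.35
tool_pos: [573.0, -198.9, 57.5]
tcp_rot: [3.14, 0.001, 1.482]
contact_force: [-0.5, 0.2, 0.2]
grip_width: 27.1
finger_force: 30.0
```

{"name": "jog_arm", "arguments": {"dp": [[0,0,0.001],[0,0,0.0005],[0,0,0]], "twist": [0,0,0]}}

```text
time: 8.72
tool_pos: [572.8, -198.7, 55.7]
tcp_rot: [3.141, 0.0, 1.482]
contact_force: [-0.8, -0.9, 4.5]
grip_width: 26.7
finger_force: 30.0
```

{"name": "jog_arm", "arguments": {"dp": [[0,0,0],[0,0,0],[0,0,0],[0,0,0],[0,0,0]], "twist": [0,0,0,0,0], "jaw": 0.0918}}

```text
time: 9.35
tool_pos: [572.6, -198.6, 55.2]
tcp_rot: [-3.142, 0.0, 1.482]
contact_force: [0.8, -0.6, -0.1]
grip_width: 72.2
finger_force: 0.0
```

{"name": "jog_arm", "arguments": {"dp": [[0,0,-0.02],[0,0,-0.04],[0,0,-0.04],[0,0,-0.03]], "twist": [0,0,0,0]}}

```text
time: 9.85
tool_pos: [572.9, -198.8, 187.2]
tcp_rot: [3.14, 0.001, 1.482]
contact_force: [0.8, 0.3, -0.4]
grip_width: 92.0
finger_force: 0.0
```

{"name": "jog_arm", "arguments": {"dp": [[0.0417,-0.0391,0],[0.0417,-0.0391,0],[0.0417,-0.0391,0],[0.0417,-0.0391,0],[0,0,0.045],[0,0,0.045],[0,0,0.04],[0,0,0.025],[0,0,0.015],[0,0,0]], "twist": [0,0,0,0,0,0,0,0,0,0]}}

```text
time: 11.1
tool_pos: [431.0, -18.5, 14.5]
tcp_rot: [-3.139, -0.0, 1.482]
contact_force: [0.0, 1.3, 0.3]
grip_width: 91.6
finger_force: 0.0
```

{"name": "jog_arm", "arguments": {"dp": [[0,0,0],[0,0,0],[0,0,0],[0,0,0],[0,0,0],[0,0,0],[0,0,0],[0,0,0],[0,0,0]], "twist": [0,0,0,0,0,0,0,0,0], "jaw": 0.01}}

```text
time: 12.22
tool_pos: [431.7, -18.6, 15.2]
tcp_rot: [3.142, 0.0, 1.482]
contact_force: [0.9, -1.1, 0.4]
grip_width: 26.6
finger_force: 30.2
```

{"name": "jog_arm", "arguments": {"dp": [[0,0,-0.03],[0,0,-0.06],[0,0,-0.06],[-0.0419,0.0312,0],[-0.0419,0.0312,0],[-0.0419,0.0312,0],[-0.0419,0.0312,0],[-0.0419,0.0312,0],[0,0,0],[0,0,0]], "twist": [0,0,0,0,0,0,0,0,0,0]}}

```text
time: 13.48
tool_pos: [567.7, -240.5, 164.5]
tcp_rot: [-3.14, -0.001, 1.482]
contact_force: [0.4, 0.8, 0.0]
grip_width: 26.5
finger_force: 30.2
```

```bash
python3 - <<'E'
from h import *
P=bot.camera_params("wrist"); im=bot.capture("wrist"); cv2.imwrite("pics/w4.png",im)
o=bot.get_obs();print(o["tool_pos"],o["tcp_rot"],o["grip_width"])
for X in [(572.5,-155,98),(572.8,-198.8,98),(572.8,-198.8,40)]: print(proj("wrist",X,P).round(1))
E
```

```text
[ 567.77041664 -240.05898139  164.92425467] [-3.14037095e+00 -7.14998954e-04  1.48245883e+00] 26.28327040501399
[273.7 109.2]
[279.4 170.1]
[278.9 160.7]
```

View pics/w4.png

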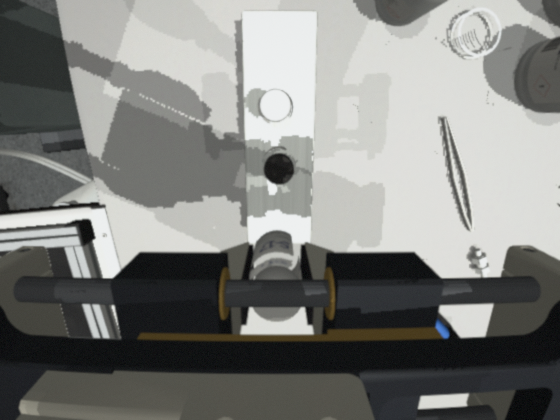

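Vial c (276,105), the placed dark-cap vial (279,169) and the held vial line up along the board, which spans about columns 243–315. Lowering the third.

{"name": "jog_arm", "arguments": {"dp": [[0,0,0.04],[0,0,0.035],[0,0,0.02],[0,0,0.01],[0,0,0.003],[0,0,0.001],[0,0,0]], "twist": [0,0,0,0,0,0,0]}}

```text
time: 14.4
tool_pos: [568.8, -241.3, 57.1]
tcp_rot: [3.14, 0.001, 1.482]
contact_force: [-0.5, 0.4, -0.5]
grip_width: 26.5
finger_force: 30.2
```

{"name": "jog_arm", "arguments": {"dp": [[0,0,0.001],[0,0,0.0005],[0,0,0]], "twist": [0,0,0]}}

```text
time: 14.78
tool_pos: [568.6, -241.3, 55.2]
tcp_rot: [3.141, 0.0, 1.482]
contact_force: [0.1, -0.5, 2.7]
grip_width: 26.7
finger_force: 30.2
```

{"name": "jog_arm", "arguments": {"dp": [[0,0,0],[0,0,0],[0,0,0],[0,0,0],[0,0,0],[0,0,-0.03],[0,0,-0.06],[0,0,-0.06],[0,0,-0.06],[0,0,-0.06]], "twist": [0,0,0,0,0,0,0,0,0,0], "jaw": 0.0918}}

```text
time: 16.02
tool_pos: [568.1, -240.9, 326.9]
tcp_rot: [3.141, 0.0, 1.482]
contact_force: [1.0, -1.5, 0.2]
grip_width: 91.7
finger_force: 0.0
```

{"name": "jog_arm", "arguments": {"dp": [[0.0468,-0.0114,0],[0.0468,-0.0114,0],[0.0468,-0.0114,0],[0.0468,-0.0114,0],[0.0468,-0.0114,0],[0.0468,-0.0114,0],[0.0468,-0.0114,0],[0.0468,-0.0114,0],[0,0,0],[0,0,0]], "twist": [0,0,0,0,0,0,0,0,0,0]}}

```text
time: 17.27
tool_pos: [510.8, 139.5, 324.7]
tcp_rot: [3.141, 0.001, 1.482]
contact_force: [-0.5, -0.3, 0.3]
grip_width: 92.3
finger_force: 0.0
```

```bash
python3 - <<'E'
from h import *
P=bot.camera_params("wrist"); im=bot.capture("wrist"); 
o=bot.get_obs();print(o["tool_pos"],o["tcp_rot"])
for n,X in [("neck",(514,167,118)),("ring",(512,333,70)),("base",(512,333,0))]: print(n,proj("wrist",X,P).round(1))
cv2.imwrite("pics/w5.png",cv2.resize(im[0:330,120:460],None,fx=1.75,fy=1.75,interpolation=cv2.INTER_CUBIC))
for l in ["ring_seat","flask_neck","cradle"]:
    print(l,[(round(float(d["confidence"]),2),np.round(d["bbox"],1).tolist()) for d in bot.find_in("wrist",l)])
E
```

```text
[510.96392186 139.05564109 324.64695434] [3.14150552e+00 5.79975555e-04 1.48131595e+00]
neck [277.7 164.1]
ring [264.3  26. ]
base [266.1  40.6]
ring_seat [(0.82, [265.8, 33.1, 58.3, 61.5])]
flask_neck [(0.74, [279.4, 157.7, 48.1, 47.6])]
cradle [(0.8, [265.9, 40.6, 80.7, 79.0]), (0.35, [314.4, 233.4, 11.4, 12.9])]
```

View pics/w5.png

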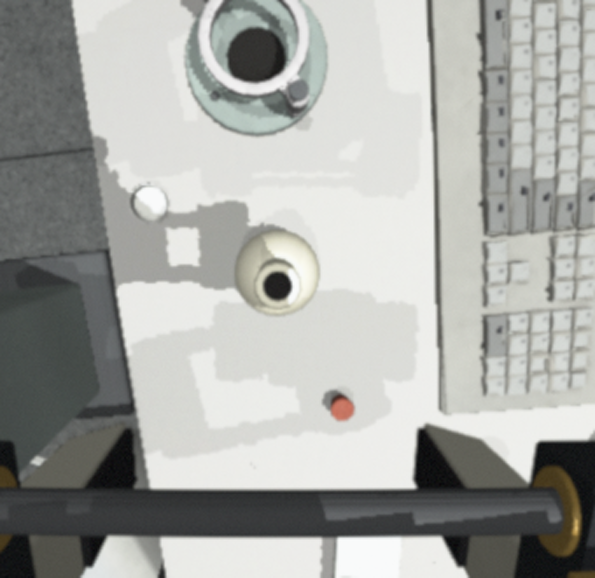

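The crop shows the flask rim centred at full-image (278.9,163.4) and the bulb at (278.9,155.4). The ring is near (265,25), and one post is at crop (298,92).

```bash
python3 - <<'E'
from h import *
P=bot.camera_params("wrist")
print(atz("wrist",278.9,163.4,118,P),atz("wrist",278.6,155.6,33,P))
E
```

```text
[515.8231917  167.04531555 118.        ] [516.06625055 167.44542242  33.        ]
```

{"name": "jog_arm", "arguments": {"dp": [[0.028,0.0025,0],[0,0,0.05],[0,0,0.05],[0,0,0.05],[0,0,0.045],[0,0,0.03],[0,0,0.02],[0,0,0.008],[0,0,0],[0,0,0]], "twist": [0,0,0,0,0,0,0,0,0,0]}}

```text
time: 18.73
tool_pos: [516.5, 167.5, 72.6]
tcp_rot: [3.14, -0.0, 1.482]
contact_force: [-0.6, 0.1, 0.4]
grip_width: 91.6
finger_force: 0.0
```

{"name": "jog_arm", "arguments": {"dp": [[0,0,0],[0,0,0],[0,0,0],[0,0,0],[0,0,0],[0,0,0],[0,0,0],[0,0,0],[0,0,0]], "twist": [0,0,0,0,0,0,0,0,0], "jaw": 0.01}}

```text
time: 19.85
tool_pos: [515.7, 167.6, 71.6]
tcp_rot: [-3.141, 0.0, 1.482]
contact_force: [-0.6, -0.5, -0.9]
grip_width: 31.2
finger_force: 30.0
```

Width 31.2 suggests the pads catch the 33 mm rim. I'll open, lower 3 mm and regrip.

{"name": "jog_arm", "arguments": {"dp": [[0,0,0],[0,0,0],[0,0,0.0015],[0,0,0.0015]], "twist": [0,0,0,0], "jaw": 0.05}}

```text
time: 20.35
tool_pos: [515.8, 167.6, 68.6]
tcp_rot: [-3.142, 0.0, 1.482]
contact_force: [-0.8, -0.1, -1.2]
grip_width: 50.1
finger_force: 0.0
```

{"name": "jog_arm", "arguments": {"dp": [[0,0,0],[0,0,0],[0,0,0],[0,0,0],[0,0,0],[0,0,0]], "twist": [0,0,0,0,0,0], "jaw": 0.01}}

```text
time: 21.1
tool_pos: [515.7, 167.6, 68.7]
tcp_rot: [-3.142, 0.0, 1.482]
contact_force: [0.2, 0.1, 0.1]
grip_width: 30.9
finger_force: 30.0
```

{"name": "jog_arm", "arguments": {"dp": [[0,0,-0.01],[0,0,-0.025],[0,0,-0.04],[0,0,-0.03],[0,0,-0.015],[0,0,0],[0,0,0]], "twist": [0,0,0,0,0,0,0]}}

```text
time: 21.98
tool_pos: [515.0, 167.4, 187.4]
tcp_rot: [-3.139, 0.001, 1.482]
contact_force: [-0.5, -0.1, -1.6]
grip_width: 31.2
finger_force: 30.0
```

```bash
python3 - <<'E'
from h import *
P=bot.camera_params("wrist"); im=bot.capture("wrist"); s=bot.capture("scene"); t=bot.capture("top")
o=bot.get_obs();print(o["tool_pos"],o["tcp_rot"],o["grip_width"],o["contact_force"])
S=bot.camera_params("scene")
p=proj("scene",(516,167,160),S).astype(int); print(p)
c=s[p[1]-45:p[1]+65,p[0]-95:p[0]+55]
a=cv2.resize(c,(600,440),interpolation=cv2.INTER_CUBIC)[:, :]
cv2.imwrite("pics/w6.png",cv2.resize(np.hstack([cv2.resize(im,(587,440)),a]),(800,297)) if 0 else np.hstack([cv2.resize(im[0:330,160:400],(320,440)),cv2.resize(c,(480,352),interpolation=cv2.INTER_CUBIC) if 0 else cv2.resize(s[p[1]-55:p[1]+55,p[0]-80:p[0]+40],(480,440),interpolation=cv2.INTER_CUBIC)]))
for n,X in [("ring",(512,333,70)),("base",(512,333,0))]: print(n,proj("wrist",X,P).round(1))
for l in ["ring_seat","flask_neck"]:
    print(l,[(round(float(d["confidence"]),2),np.round(d["bbox"],1).tolist()) for d in bot.find_in("wrist",l)])
E
```

```text
[515.2287177  167.46855369 187.4669087 ] [-3.13936585e+00  7.07221980e-04  1.48194769e+00] 31.16165123282786 [ 0.4190904   0.70706492 -0.79072766]
[217 238]
ring [256.1  12.2]
base [260.6  35.5]
ring_seat [(0.81, [257.4, 36.3, 90.4, 66.6])]
flask_neck [(0.9, [276.7, 260.4, 104.8, 156.5])]
```

View pics/w6.png

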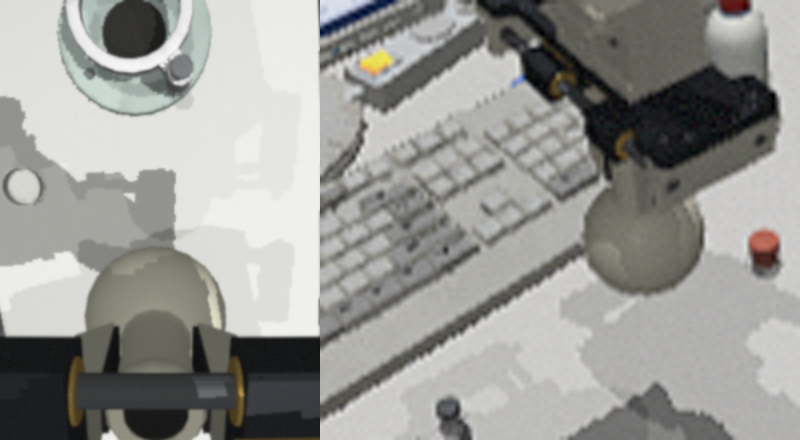

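The flask hangs upright in the fingers (left half, bulb centred under the neck; right half, scene view). Next I move 85 mm towards the cradle and measure the ring.

{"name": "jog_arm", "arguments": {"dp": [[0.03,0,0],[0.03,0,0],[0.025,0,0],[0,0,0],[0,0,0],[0,0,0]], "twist": [0,0,0,0,0,0]}}

```text
time: 22.98
tool_pos: [523.3, 251.3, 188.6]
tcp_rot: [-3.141, 0.0, 1.481]
contact_force: [0.2, -0.1, -0.9]
grip_width: 30.5
finger_force: 30.0
```

```bash
python3 - <<'E'
from h import *
P=bot.camera_params("wrist"); im=bot.capture("wrist"); cv2.imwrite("pics/w7raw.png",im)
o=bot.get_obs();print(o["tool_pos"],o["tcp_rot"])
p=proj("wrist",(512,333,70),P); print(p)
for l in ["ring_seat","cradle"]:
    for d in bot.masks_of("wrist",l):
        b=d["bbox"]; print(l,round(d["confidence"],2),np.round(b,1),atz("wrist",b[0],b[1],70 if l[0]=='r' else 6,P).round(1))
cv2.imwrite("pics/w7.png",cv2.resize(im[20:220,150:400],(750,600),interpolation=cv2.INTER_CUBIC))
E
```

```text
[523.37456595 251.37922394 188.7089788 ] [-3.14154759e+00  2.99630524e-04  1.48092784e+00]
[256.26256819 117.75117218]
ring_seat 0.95 [257.  107.2  84.4  96.9] [513.6 341.8  70. ]
ring_seat 0.2 [277.6 260.9 107.8 150.1] [518.6 193.9  70. ]
cradle 0.76 [259.5 109.5 106.6 116.6] [512.4 342.6   6. ]
```

View pics/w7.png

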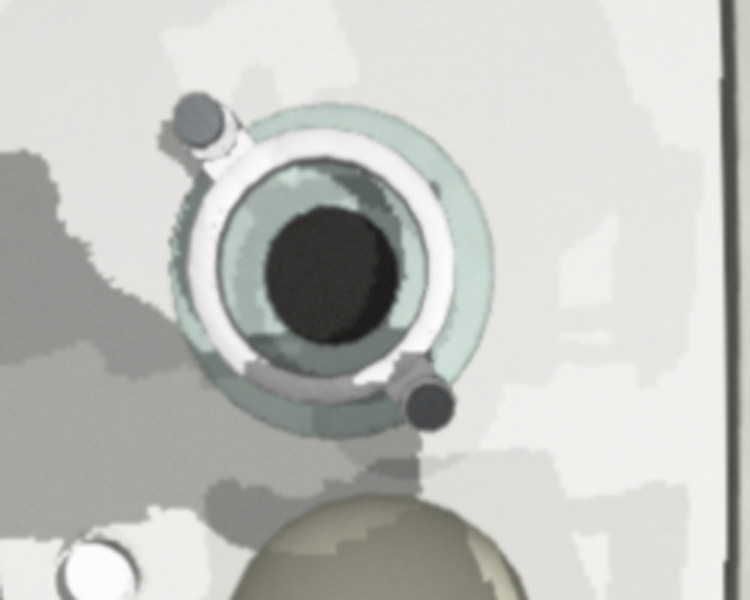

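The crop shows the ring centred at crop (322,265), i.e. full-image (257.3,108.5). The posts are at crop (199,119) and (428,406), and the base disc centre is near crop (331,270).

```bash
python3 - <<'E'
from h import *
P=bot.camera_params("wrist"); o=bot.get_obs();print(o["tool_pos"])
c=atz("wrist",257.3,108.5,70,P); print("ring",c)
a,b=atz("wrist",216.3,59.7,85,P),atz("wrist",292.7,155.3,85,P); print("posts",a,b,(a+b)/2,np.linalg.norm(a-b))
print("base",atz("wrist",260.5,110.2,12,P))
for k in (188,455): print(atz("wrist",150+k/3,108.5,70,P).round(1))
im=cv2.imread("pics/w7raw.png"); # flask offset relative to tcp: bulb horizontal extent
E
```

```text
[523.42814197 251.59204237 188.81172714]
ring [513.84914472 341.03875667  70.        ]
posts [485.80972008 381.09656804  85.        ] [540.96362212 299.21626303  85.        ] [513.3866711  340.15641554  85.        ] 98.72353953365592
base [513.77772215 341.82229552  12.        ]
[474.8 344.8  70. ]
[552.5 337.6  70. ]
```

```bash
python3 - <<'E'
from h import *
T=bot.camera_params("top");S=bot.camera_params("scene")
print(proj("top",(513.7,340.8,70),T),proj("top",(513.7,340.8,12),T), "posts",proj("top",(485.8,381,85),T),proj("top",(541,299.2,85),T),"seen 139.3,226; 145,226.7; 121.7,236; 157.3,216")
print("flask rim",proj("top",(516,167,118),T),"seen 197.5,225; v1 cap",proj("top",(431.4,-18.8,58),T), "267.3,255.7")
print("scene ring",proj("scene",(513.7,340.8,70),S),"base",proj("scene",(513.7,340.8,6),S))
im=cv2.imread("pics/scene0.png")
bot.capture("scene")
for l in ("ring_seat","cradle"):
  for d in bot.masks_of("scene",l): print(l,d["confidence"],d["bbox"])
for sgn,l,z in ((1,"ring",70),(1,"base",6)):
  r=41 if l=="ring" else 58
  q=np.array([proj("scene",(513.7+r*np.cos(t),340.8+r*np.sin(t),z),S) for t in np.linspace(0,6.28,60)]); print(l,q.min(0),q.max(0))
E
```

```text
[136.77435227 225.388954  ] [143.16779144 225.9916505 ] posts [119.58647119 235.49347166] [150.83263522 215.25027032] seen 139.3,226; 145,226.7; 121.7,236; 157.3,216
flask rim [197.41604867 224.238467  ] seen 197.5,225; v1 cap [267.50639771 255.59697779] 267.3,255.7
scene ring [160.00991399 306.48468363] base [165.06227718 323.17764222]
ring_seat 0.75 [161.4, 311.5, 39.0, 49.7]
cradle 0.76 [164.8, 314.8, 49.0, 65.7]
ring [140.98485751 291.75937473] [178.70188811 322.34901075]
base [139.33890558 302.73679811] [190.18784536 345.78280167]
```

```bash
python3 - <<'E'
from h import *
from scipy.optimize import minimize
cams={"top":(cv2.imread("pics/top0.png"),bot.camera_params("top")),"scene":(cv2.imread("pics/scene0.png"),bot.camera_params("scene")),"wrist":(cv2.imread("pics/w7raw.png"),bot.camera_params("wrist"))}
th=np.linspace(0,2*np.pi,120,endpoint=False)
# gradient fit: maximise mean gray step (outside - inside) across base rim and ring hole/outer
for n,(im,P) in cams.items():
    g=cv2.GaussianBlur(cv2.cvtColor(im,cv2.COLOR_BGR2GRAY),(0,0),0.7).astype(np.float32)
    def ring(x,y,r,z):
        q=np.array([proj(n,(x+r*np.cos(t),y+r*np.sin(t),z),P) for t in th],np.float32)
        return cv2.remap(g,q[:,:1].copy(),q[:,1:].copy(),cv2.INTER_LINEAR).ravel()
    for what,z,r,sg in (("base",12,58,1),("hole",70,31,-1),("outer",70,39.5,1)):
        best=max(((np.mean(np.clip(sg*(ring(x,y,r+2.5,z)-ring(x,y,r-2.5,z))*(1 if what!="outer" else -1),-40,60)),x,y) for x in range(504,525,2) for y in range(326,350,2)))
        print(n,what,best)
E
```

```text
top base (np.float32(18.826057), 512, 334)
top hole (np.float32(11.656982), 516, 330)
top outer (np.float32(23.483969), 514, 338)
scene base (np.float32(35.66939), 508, 340)
scene hole (np.float32(36.836704), 504, 342)
scene outer (np.float32(27.062572), 516, 338)
wrist base (np.float32(28.960155), 514, 340)
wrist hole (np.float32(16.233603), 522, 340)
wrist outer (np.float32(32.712532), 512, 340)
```

Wrist, scene and top fits agree at about (513.5,340). Moving the flask over the ring.

{"name": "jog_arm", "arguments": {"dp": [[0.022,-0.0044,0],[0.022,-0.0044,0],[0.022,-0.0044,0],[0.0214,-0.0044,0],[0,0,0.02],[0,0,0.02],[0,0,0.01],[0,0,0.005],[0,0,0],[0,0,0]], "twist": [0,0,0,0,0,0,0,0,0,0]}}

```text
time: 24.52
tool_pos: [513.9, 341.0, 134.4]
tcp_rot: [3.14, -0.001, 1.482]
contact_force: [-0.5, 0.2, -1.3]
grip_width: 31.0
finger_force: 30.0
```

{"name": "jog_arm", "arguments": {"dp": [[0,0,0.004],[0,0,0.004],[0,0,0.002],[0,0,0.001],[0,0,0],[0,0,0]], "twist": [0,0,0,0,0,0]}}

```text
time: 25.28
tool_pos: [513.7, 340.9, 123.0]
tcp_rot: [3.141, -0.0, 1.482]
contact_force: [0.1, -0.5, 3.3]
grip_width: 30.9
finger_force: 30.0
```

{"name": "jog_arm", "arguments": {"dp": [[0,0,0.003],[0,0,0.003],[0,0,0.003],[0,0,0],[0,0,0]], "twist": [0,0,0,0,0]}}

```text
time: 25.9
tool_pos: [513.9, 341.2, 114.0]
tcp_rot: [3.14, -0.001, 1.482]
contact_force: [1.8, -0.5, 5.3]
grip_width: 31.0
finger_force: 30.0
```

```bash
python3 - <<'E'
from h import *
o=bot.get_obs();print(o["tool_pos"],o["tcp_rot"],o["contact_force"],o["moment"],o["grip_width"])
E
```

```text
[513.93148512 341.17320899 113.99943068] [ 3.14046529e+00 -7.50561997e-04  1.48196591e+00] [ 1.76402006 -0.52891419  5.32080389] [-0.06976269 -0.23505738 -0.01018384] 31.031046362620724
```

{"name": "jog_arm", "arguments": {"dp": [[0,0,0.003],[0,0,0.003],[0,0,0.003],[0,0,0.0015],[0,0,0],[0,0,0],[0,0,0],[0,0,0],[0,0,0]], "twist": [0,0,0,0,0,0,0,0,0]}}

```text
time: 27.02
tool_pos: [514.2, 341.4, 104.2]
tcp_rot: [3.14, -0.001, 1.482]
contact_force: [0.4, -0.0, 8.9]
grip_width: 30.5
finger_force: 30.0
```

```bash
python3 - <<'E'
from h import *
o=bot.get_obs();print(o["tool_pos"],o["tcp_rot"],o["contact_force"],o["grip_width"],o["finger_force"])
t=bot.capture("top"); s=bot.capture("scene")
S=bot.camera_params("scene")
a=proj("scene",(513,340,80),S).astype(int);b=proj("scene",(572,-198,60),S).astype(int);print(a,b)
f=lambda p:cv2.resize(s[p[1]-60:p[1]+50,p[0]-50:p[0]+50],(400,440),interpolation=cv2.INTER_CUBIC)
cv2.imwrite("pics/fin.png",np.hstack([f(a),f(b)]))
E
```

```text
[514.16278869 341.38646602 104.2034612 ] [ 3.13960933e+00 -1.43442835e-03  1.48197578e+00] [ 0.36469895 -0.02801416  8.93428114] 30.534035014040047 29.991002514150296
[159 303] [301 195]
```

View pics/fin.png

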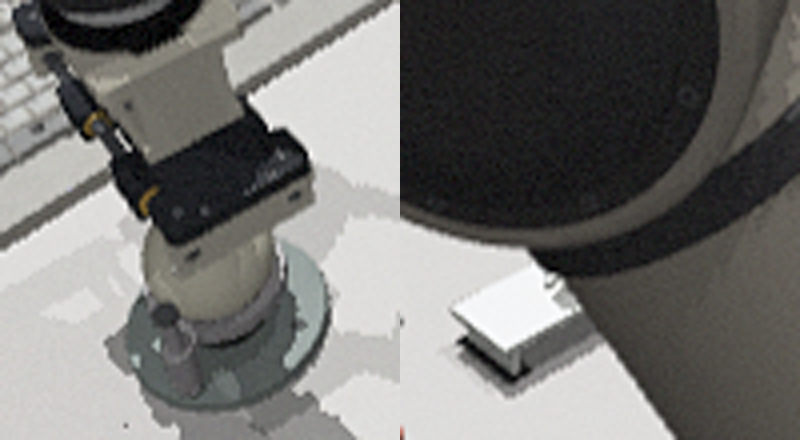

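The flask sits upright in the pressed-down ring, clear of the posts. The arm hides the vials in this view, so I'll check them in the top camera and hand in.

```bash
python3 - <<'E'
from h import *
t=bot.capture("top");T=bot.camera_params("top")
print([(round(d["confidence"],2),np.round(d["bbox"]).tolist()) for d in bot.find_in("top","vial_a_center")])
g=cv2.cvtColor(t,cv2.COLOR_BGR2GRAY)
for X in [(572.5,-155,98),(572.8,-198.8,98),(568.6,-241.2,98)]:
    u,v=proj("top",X,T); u0,v0=int(round(u)),int(round(v)); print(u.round(1),v.round(1)); print(g[v0-5:v0+6,u0-6:u0+7])
E
```

```text
[(0.42, [347.0, 208.0, 11.0, 12.0])]
317.6 204.3
[[153 153 145 137 141 144 149 153 152 152 152 152 152]
 [153 151 135 126 140 144 149 148 151 154 152 153 150]
 [142 137 134 143 152 152 152 149 143 148 153 154 152]
 [121 126 145 152 153 152 151 152 146 147 152 153 155]
 [104 131 152 154 153 152 154 154 153 152 153 153 154]
 [ 99 131 149 152 152 152 154 154 152 153 153 152 152]
 [116 122 145 152 152 153 151 151 149 150 152 152 153]
 [120 103 129 149 153 153 153 152 141 145 152 153 152]
 [120 114 110 127 140 144 145 137 136 146 153 153 153]
 [109 111  95  91 105 115 118 128 145 151 153 153 142]
 [105  85  75  73  74 100 125 146 154 153 155 153 143]]
333.6 204.3
[[154 152 152 151 152 153 152 154 154 152 152 153 152]
 [153 152 148 147 140 131 128 132 147 153 153 153 152]
 [153 153 134 115  94  81  70  80 118 144 152 154 153]
 [148 143 109  56  38  40  40  44  63 112 145 152 154]
 [120 108  75  42  37  44  37  46  40  67 130 151 152]
 [ 88  79  56  42  36  38  42  38  41  56 127 154 153]
 [116 101  50  41  38  45  44  46  41  53 128 152 152]
 [116 100  52  43  41  41  42  41  47  75 134 153 147]
 [ 89 101  75  45  42  41  40  45  60 114 145 154 141]
 [ 80 111 112  88  55  51  70  71 111 145 153 152 136]
 [ 96  96 107 103  97 105 119 129 145 152 153 143 122]]
349.2 205.9
[[153 152 155 154 153 154 153 153 153 152 152 156 153]
 [152 152 153 144 144 150 153 152 147 149 151 154 154]
 [149 147 144 137 145 151 153 151 148 147 152 153 153]
 [123 122 130 145 154 153 152 154 153 152 152 152 152]
 [104  98 126 153 151 153 150 152 154 154 152 153 151]
 [105  84 126 152 154 152 152 152 153 151 152 152 153]
 [103  84 123 149 151 152 151 153 153 148 149 152 151]
 [ 93  88  95 138 153 152 153 151 152 141 143 153 153]
 [ 79  84  70 101 130 144 152 142 137 141 149 153 152]
 [ 70  80  78  81 105 126 136 122 129 149 152 152 153]
 [ 75  64  70  83 100 122 137 138 145 153 153 153 151]]
```

All three caps appear where predicted, so the vials are standing.

```bash
python3 -c "
from plant import bot
print(bot.get_obs()['contact_force'],bot.close_job())"
```

```text
the job is handed in; nothing more can be done
[ 0.36205434 -0.75393603  9.50429566] None
```

I handed the job in with the three vials standing in a row on the shelf and the flask held upright in the ring, pressed down about 19–20 mm by my estimate from height and force; the hand-in returned no verdict.

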